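Index the calibration-weight turntable to its pointer

ROBOT

A 7-joint arm with a two-finger parallel gripper is mounted at the origin on the work surface; the furniture and walls round the work are solid. World frame = base frame: x ahead of the robot, y to its left, z up, the work surface at z = 0. Lengths are in m, angles in degrees, forces in N, time in s.
With the tool pointing down it reaches from about 0.4 to 0.85 m from the base axis. Payload 6.9 kg.
Tool frame: the origin (TCP) lies on the centre line of the jaws, within the pads' length; the fingertips stand 11 mm ahead of it and the grasp point (between the pads) lies 8 mm behind it (env.finger_overhang is the distance from the TCP to the fingertips, in m); z points along the fingers, y is the direction in which the jaws open and shut (so a half turn about z gives the same grasp; the last joint's range is limited). The gripper opens to 85 mm and grips with 20 to 120 N. Pads are 22 mm wide; open, the fingers measure 114 mm over their backs; the gripper's body (76 mm by 85 mm) begins 54 mm behind the grasp point. The pads swing forward as they close: fully open they stand 13 mm farther back than shut.
Start: joints at [70.617, 29.078, -13.613, 85.955, 7.202, 65.827, -8.869], TCP at [0.268, -0.564, 0.242] pointing down, gripper open.
Joint ranges: [-176.47, 176.47], [-13.61, 117.27], [-81.72, 77.17], [0.22, 143.17], [-87.28, 267.28], [10, 112.55], [-165.47, 165.47]. Speed limits (degrees/s): [136.94, 136.94, 180, 180, 180, 180, 180].

INTERFACE

Orientations are given as [roll, pitch, yaw] about the fixed x, y, z axes, in that order (R = Rz(yaw) Ry(pitch) Rx(roll)).
In Python, from cell import env gives the robot as it stands.
- The arm moves only by the tool arm_command, never from a script. Its argument "series" is one flat list of numbers, 4 for each row, row after row: the shift along the tool's x, y, z in m, then the turn about the tool's z in rad. In form: [x, y, z, roll, x, y, z, roll, ...]. A call has 1 to 10 rows; each row is the pose to reach, as a shift and turn from the pose commanded when the call began, along the tool's axes at that moment; what a row does not reach only later rows make up. A row lasts 1/10 s, in which the tool goes at most 50 mm and 8.59 degrees, less where a joint would pass 70% of its speed; a pose out of reach is approached as far as the arm can. A call with a gripper value outside its range is refused whole. "jaw" is the finger opening in m, from 0 to 0.0854, set as the call begins (left out, the last holds). The fingers move at their own pace and stop on an object; "grip_force" is the grip in N (left out, the last holds). Time passes only in rows, so rows that repeat a pose let the fingers close. It gives the time, the measured TCP pose, the force and the opening at its end, in the units of the state.
- env.state(): the state, without advancing time (a new reading comes with each control period).
- env.grab_frame(name): name is "side" or "top"; returns the picture (480x640x3 uint8, red, green, blue); there is no depth.
- env.calibration(name): a dict with "fx", "fy", "cx", "cy" (pixels), "extrinsics" (4x4, takes a point from camera to world coordinates). Camera axes: x right, y up, looking along -z (the intrinsics and any distortion apply to the point x, -y, -z); pixel columns grow to the right and rows downward; lengths in m; the calibration is good to about 2 mm. A picture is of the moment at which its call begins. calibration takes no time and is no camera call.
- env.sign_off(): hands the job in, once; it reports no verdict.
The state is a dict: "time_s": time; "joints": joint angles; "joint_velocities": joint speeds; "joint_torque": joint torques, N m; "tcp_pos": TCP position; "ee_rot": TCP orientation; "force": force on the tool from outside, world axes, zero at the start; "ft_torque": the same for the moment, N m; "opening": finger opening in m.
Only numpy, scipy, OpenCV 4.12 (cv2) and the standard library are available. Lean on these libraries where they do the work, as an engineer would, in place of code of your own. Each camera call takes 0.05 s, during which the arm holds its last target.

TASK

Index the small turntable so that the brass-coloured calibration weight stands in front of the yellow pointer: draw the black spring plunger up out of its slot, turn the table round by it, and let the plunger drop fully home in the hole that belongs there, then let go. The pointer is only set by eye, so find the hole by feel: let the spring push the pin, never press the plunger down hard or wrench the table sideways against the pin, and do not touch the weights.

Things in the scene. Friction and masses are not known exactly. Their poses are not given: they have to be found in the camera images.
- plunger (a joint): Lift of the spring plunger in m: 0 = fully down, home in a hole (or in the start slot), 0.008 = tip of its pin on the plate's top face, 0.016 = upper stop. The spring pushes it down with 8 N at 0, 11 N at 0.008, 14 N at 0.016; it does not stay up by itself.
- knob_center (a point): On the axis of the plunger's black knob, half-way up its upright cylinder (23 mm diameter, 30 mm tall; above it a rim 27 mm wide and 10 mm high with a red disc on top), 25 mm below the knob's top; 79 mm above the bench when home. z up. Knob and steel pin below it are one rigid piece and rise together when drawn.
- pin_tip (a point): Lower end of the plunger's pin (steel, 8 mm diameter), 67 mm below knob_center. It goes 8 mm deep into one of four brass-rimmed holes, 9.2 mm wide, in the fixed grey plate (204 mm square, top 20 mm above the bench). Between holes it slides on the plate (5 N sideways at the knob moves it); over a hole it falls in. More than 45 N between pin and plate, any way, damages them.
- housing_top (a point): Top of the steel housing (18 mm diameter, 60 mm above the bench) that guides the plunger, on an ear of the turntable, 85 mm from its upright axis. The table turns 135 degrees each way, 1.5 N at the knob. On the same circle: the start slot, 30 mm long, where the pin stands anywhere within 10 mm of the middle, and the holes 60 and 120 degrees to either side of the slot's middle.
- station (a point): Where the weight is wanted: about 50 mm from the table's axis towards the yellow pointer (arrow block 25 mm long, 18 mm high, on the plate's edge 49 mm farther out), 38 mm above the bench, seen from the axis opposite to the plunger's start place. Set by eye: it only shows which nest position is meant; with the pin home the weight may stand up to 15 mm beside it.
- brass_weight_center (a point): Centre of the brass-coloured weight (38 mm diameter, 65 mm tall, 0.5 kg), the largest of three. It stands loosely (2 mm play each way) in a nest ring of the turntable. Nest centres: 50 mm from the axis, 60, 120, 180, 240 and 300 degrees from the plunger; floors 38 mm above the bench. It starts about 60 degrees to either side of the pointer or 120 counterclockwise (from above) of it.
- mid_weight_center (a point): Centre of the middle weight (silvery, 29 mm diameter, 49 mm tall), loose in another nest.
- small_weight_center (a point): Centre of the smallest weight (silvery, 23 mm diameter, 39 mm tall), loose in another nest.
Things that resemble listed ones, but are neither listed nor needed, are in the scene too. What is shaped like the part that bears mid_weight_center but purple is not meant. What is shaped like the part that bears small_weight_center but purple is not meant.

How it is judged (in metres and radians):
On the way, in this order (a step that is already met when the one before it is completed fails the run):
1. the plunger is drawn clear of its slot (value of joint plunger above 0.0085 m), for 0.1 s.
2. the table is turned so that the brass weight is near the pointer (horizontal distance between brass_weight_center and station below 0.03 m), for 0.1 s.
At the end, for the whole second after the job is handed in: The plunger is fully home in a hole (within 1.5 mm) and at rest, the brass weight's axis is within 20 mm of the station point at the pointer, and all three weights stand upright in the turntable's nests (horizontal distance between brass_weight_center and station below 0.02 m and value of joint plunger below 0.0015 m and angle between each of brass_weight_center, mid_weight_center, small_weight_center's own z axis and vertical below 0.15 rad and height (world z) of brass_weight_center above 0.066 m and height (world z) of mid_weight_center above 0.058 m and height (world z) of small_weight_center above 0.053 m and velocity of joint plunger below 0.01 m/s); the robot touches nothing.
It fails at once if the pin is forced against the plate with more than 45 N (pressed down, or wrenched sideways) (contact force between plunger_c0 and anything else above 45 N).
It fails at once if the robot touches the brass weight (contact force between any of the fingers, the arm and brass_weight above 1.5 N).
It fails at once if the robot touches the mid weight (contact force between any of the fingers, the arm and mid_weight above 1.5 N).
It fails at once if the robot touches the small weight (contact force between any of the fingers, the arm and small_weight above 1.5 N).
It also fails if it takes over 42 s, if anything falls off the work surface, if the arm or the gripper's body presses on something with over 40 N, if the wrist force passes 120 N, or if a joint passes its speed limit or range.

## Working session

There is one attempt and no reset: what is moved stays moved. The work goes in short steps, Python scripts to look and compute and a tool call to move; the robot and the scene stay as the last step left them, time stands still between calls to the robot, and variables do not carry over. Pictures are saved under pics/ and viewed, and the job is handed in when it is done.

Besides the shell and the picture viewer there is one more tool, called as a command line: name --argument value ..., lists and objects as JSON in quotes. arm_command: Moves the arm, as the interface text tells. Its arguments: {"type":"object","properties":{"series":{"type":"array"},"jaw":{"type":"number"},"grip_force":{"type":"number"}},"required":["series"]}

```bash
mkdir -p pics; ls
python3 - <<'E'
from cell import env
import cv2,json
print(env.state())
for n in("side","top"):
    im=env.grab_frame(n); cv2.imwrite(f"pics/{n}0.png",im[:,:,::-1]); print(n,env.calibration(n))
E
```

```text
pics
{'time_s': 0.0, 'joints': array([ 70.61730668,  29.12514433, -13.60807502,  86.00932786,
         7.20078101,  65.82707238,  -8.86935188]), 'joint_velocities': array([ 0.03118492,  0.0076683 , -0.05232889,  0.03196557,  0.09198605,
        0.00455309,  0.02500951]), 'joint_torque': array([-3.84145269e-04, -6.20603228e+01, -2.18604684e+00, -2.49658352e+01,
        1.28616698e-02,  1.19100278e-02, -1.83386213e-06]), 'tcp_pos': array([ 0.26807023, -0.56404779,  0.24142954]), 'ee_rot': array([-1.79897075e+02,  1.40925626e-03,  2.54270238e+01]), 'force': array([0.57159003, 0.20222163, 0.51476113]), 'ft_torque': array([-0.01669063,  0.0038465 ,  0.01579878]), 'opening': 0.08536522925290768}
side {'fx': 514.1550046722097, 'fy': 514.1550046722097, 'cx': 329.1345435212635, 'cy': 243.2273731298949, 'extrinsics': array([[ 0.18688155, -0.56690253,  0.80230718,  1.17913625],
       [ 0.982129  ,  0.12636632, -0.13947825, -0.29624528],
       [-0.02231404,  0.81403505,  0.58038695,  0.58173908],
       [ 0.        ,  0.        ,  0.        ,  1.        ]])}
top {'fx': 460.94091164038423, 'fy': 460.94091164038423, 'cx': 317.74696713818867, 'cy': 243.90419250728553, 'extrinsics': array([[-0.01193303,  0.99519424, -0.09719071,  0.40453999],
       [-0.99989805, -0.01263842, -0.00664544, -0.20703114],
       [-0.00784184,  0.0971015 ,  0.99524359,  0.90757456],
       [ 0.        ,  0.        ,  0.        ,  1.        ]])}
```

View pics/side0.png

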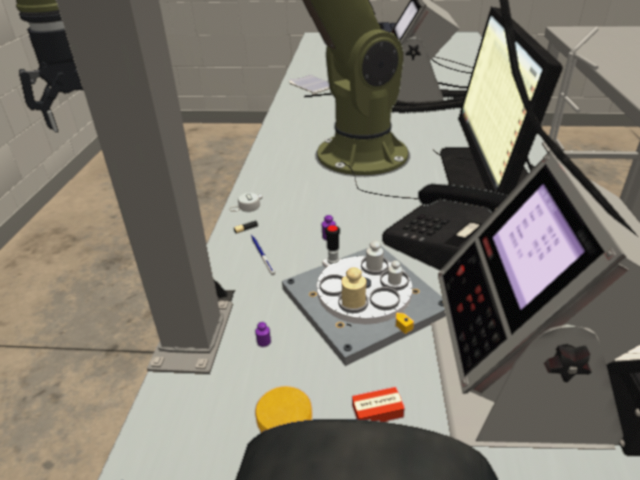

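View pics/top0.png

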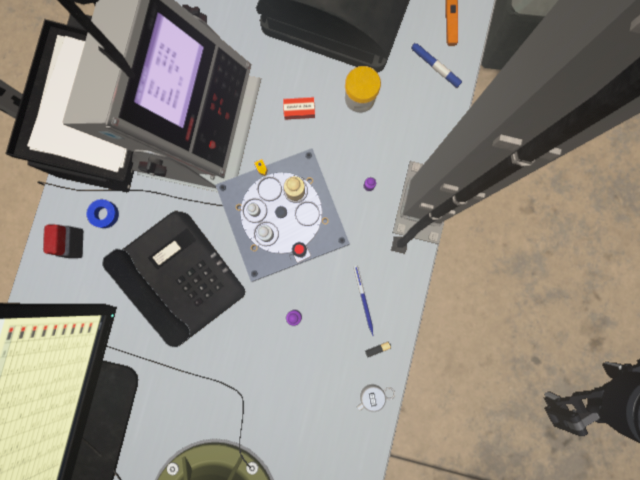

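```bash
cat > h.py <<'E'
import numpy as np,cv2
from cell import env
def ray(n,u,v):
    c=env.calibration(n);E=c["extrinsics"]
    d=np.array([(u-c["cx"])/c["fx"],-(v-c["cy"])/c["fy"],-1.]);return E[:3,3],E[:3,:3]@d
def onz(n,u,v,z):
    o,d=ray(n,u,v);return o+d*(z-o[2])/d[2]
def proj(n,p):
    c=env.calibration(n);E=c["extrinsics"]
    q=E[:3,:3].T@(np.asarray(p)-E[:3,3]);return c["cx"]+c["fx"]*q[0]/-q[2],c["cy"]-c["fy"]*q[1]/-q[2]
def tri(a,b):
    (o1,d1),(o2,d2)=a,b
    A=np.array([d1,-d2]).T;s=np.linalg.lstsq(A,o2-o1,rcond=None)[0]
    p,q=o1+s[0]*d1,o2+s[1]*d2;return (p+q)/2,np.linalg.norm(p-q)
E
python3 - <<'E'
import cv2
a=cv2.imread("pics/top0.png")[140:290,205:365];cv2.imwrite("pics/topz.png",cv2.resize(a,None,fx=4,fy=4,interpolation=2)[:600])
a=cv2.imread("pics/side0.png")[200:370,270:460];cv2.imwrite("pics/sidez.png",cv2.resize(a,None,fx=3.5,fy=3.5,interpolation=2)[:600])
E
```

```text
(no output)
```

View pics/topz.png

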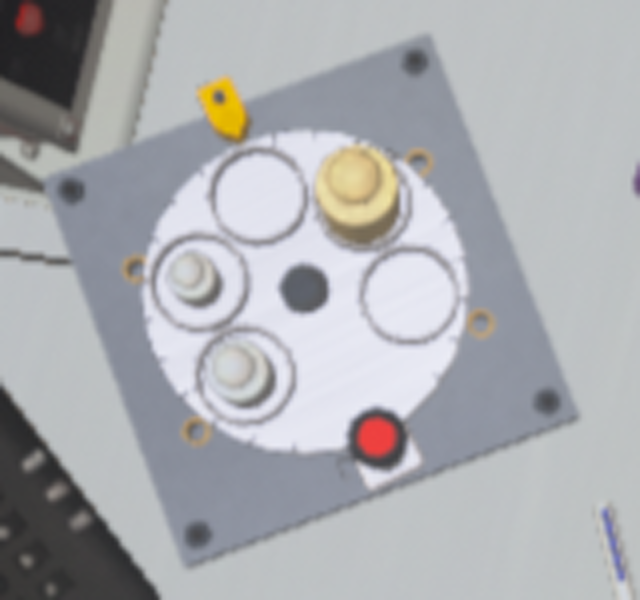

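View pics/sidez.png

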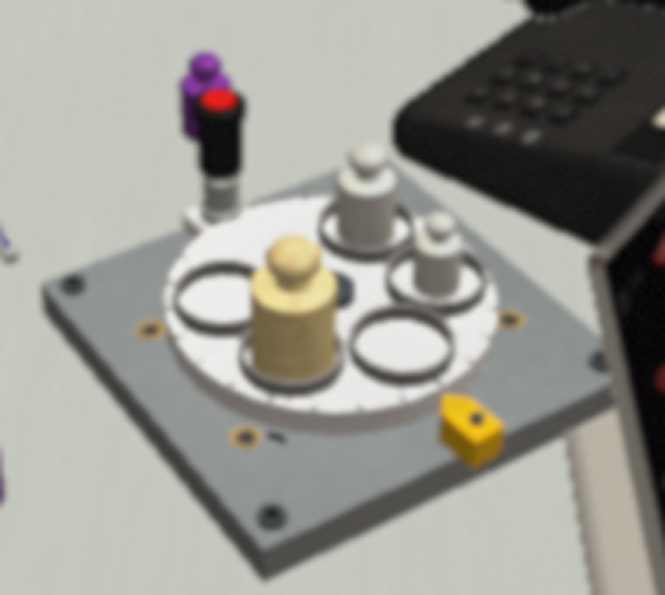

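Run:
```python
from h import *
f=lambda x,y,z:onz("top",205+x/4,140+y/4,z)
k=f(377,438,.104);print("knob",k)
g=lambda x,y:ray("side",270+x/3.5,200+y/3.5)
print(tri(ray("top",205+377/4,140+438/4),g(218,100)))
H=[f(x,y,.02) for x,y in((418,161),(481,323),(196,431),(135,268))]
C=[f(x,y,.02) for x,y in((415,61),(547,402),(197,535),(71,190))]
pc=np.mean(C,0);print("plate c",pc, "axis", f(304,289,.036), f(304,289,.04))
print("brass top",f(357,178,.103))
Hx=np.array(H)[:,:2]
A=np.c_[2*Hx,np.ones(4)];s=np.linalg.lstsq(A,(Hx**2).sum(1),rcond=None)[0];print("circ",s[:2],np.sqrt(s[2]+s[:2]@s[:2]))
for c in(pc[:2],s[:2]):
  for p in H+[k,f(236,138,.03)]:
    d=p[:2]-c;print(np.round(p,4),np.hypot(*d).round(4),np.degrees(np.arctan2(d[1],d[0])).round(1))
print("side chk hole right", tri(ray("top",205+481/4,140+323/4),g(150,329)))
print("col", onz("top",400,250,0),onz("top",438,240,0),onz("top",410,162,0), onz("side",150,365,0),onz("side",232,292,0))
```

```text
knob [ 0.47358503 -0.16917728  0.104     ]
(array([ 0.47395399, -0.16832534,  0.10091181]), np.float64(0.0014255698621359056))
plate c [ 0.55103075 -0.13185497  0.02      ] axis [ 0.55141388 -0.13161053  0.036     ] [ 0.55073982 -0.13195666  0.04      ]
brass top [ 0.58969022 -0.16117469  0.103     ]
circ [ 0.55110755 -0.13200959] 0.08543552115337426
[ 0.6169 -0.1864  0.02  ] 0.0855 -39.7
[ 0.5363 -0.2162  0.02  ] 0.0857 -99.9
[ 0.4853 -0.0777  0.02  ] 0.0852 140.5
[ 0.5656 -0.0477  0.02  ] 0.0854 80.2
[ 0.4736 -0.1692  0.104 ] 0.086 -154.3
[ 0.6271 -0.0983  0.03  ] 0.0831 23.8
[ 0.6169 -0.1864  0.02  ] 0.0854 -39.6
[ 0.5363 -0.2162  0.02  ] 0.0855 -100.0
[ 0.4853 -0.0777  0.02  ] 0.0854 140.4
[ 0.5656 -0.0477  0.02  ] 0.0855 80.3
[ 0.4736 -0.1692  0.104 ] 0.086 -154.4
[ 0.6271 -0.0983  0.03  ] 0.0831 23.9
side chk hole right (array([ 0.53665569, -0.2152985 ,  0.01807852]), np.float64(0.0019166786993562103))
col [ 0.47902489 -0.36310824  0.        ] [ 0.49790249 -0.4386648   0.        ] [ 0.65621585 -0.38836883  0.        ] [ 0.62191332 -0.47305249  0.        ] [ 0.48125585 -0.34793246  0.        ]
```

arm_command --series '[0.009, -0.011, 0, 0, 0.027, -0.034, 0, 0, 0.047, -0.06, 0, 0, 0.069, -0.086, 0, 0, 0.091, -0.113, 0, 0, 0.113, -0.14, 0, 0, 0.134, -0.167, 0, 0, 0.152, -0.19, 0, 0, 0.164, -0.206, 0, 0, 0.169, -0.212, 0, 0]' --jaw 0.0854

```text
time_s: 1.1
tcp_pos: [0.3302, -0.2984, 0.2423]
ee_rot: [-180.0, 0.0, 25.6]
force: [-0.6, -0.7, -0.4]
opening: 0.0851
```

arm_command --series '[0.009, -0.003, 0.002, 0, 0.028, -0.008, 0.006, 0, 0.051, -0.015, 0.012, 0, 0.076, -0.022, 0.017, 0, 0.101, -0.03, 0.023, 0, 0.126, -0.037, 0.028, 0, 0.15, -0.044, 0.034, 0, 0.17, -0.05, 0.038, 0, 0.182, -0.0535, 0.041, 0, 0.186, -0.0545, 0.042, 0]'

```text
time_s: 2.1
tcp_pos: [0.4754, -0.1709, 0.1996]
ee_rot: [-180.0, 0.0, 25.5]
force: [0.4, -0.8, -0.5]
opening: 0.0852
```

Run:
```python
from h import *
s=env.state();print(s["tcp_pos"],s["ee_rot"],s["force"],s["joints"])
for n in("side","top"):
    im=env.grab_frame(n)[:,:,::-1]
    p=proj(n,s["tcp_pos"]);print(p)
    a=im[140:320,230:430] if n=="side" else im[140:290,205:365]
    cv2.imwrite(f"pics/{n}1.png",cv2.resize(a,None,fx=3.3,fy=3.3,interpolation=2))
```

```text
[ 0.47539161 -0.17091302  0.19962127] [-1.79954231e+02  6.89991326e-03  2.54777092e+01] [ 0.4135103  -0.77326907 -0.45361119] [ 32.3849706   21.64042379 -21.43530974 107.30138629   9.69304365
  52.86042855 -58.07856578]
(np.float64(329.1998787937522), np.float64(176.87898055755772))
(np.float64(297.40538254071475), np.float64(243.054914815462))
```

View pics/side1.png

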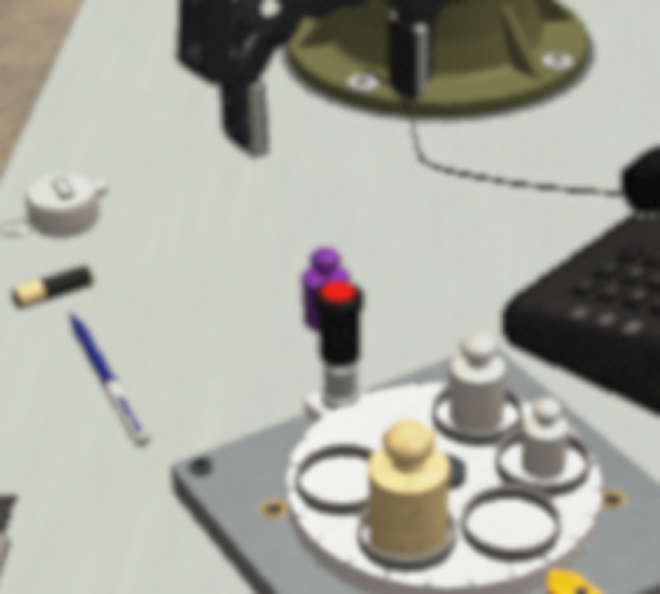

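View pics/top1.png

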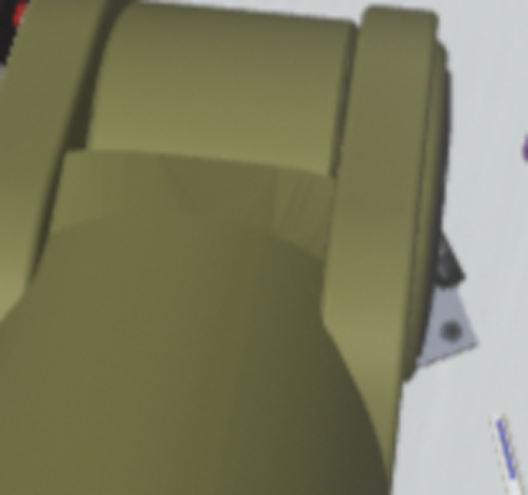

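arm_command --series '[0, 0, 0.01, 0, 0, 0, 0.025, 0, 0, 0, 0.04, 0, 0, 0, 0.052, 0, 0, 0, 0.058, 0, 0, 0, 0.06, 0, 0, 0, 0.06, 0, 0, 0, 0.06, 0]'

```text
time_s: 3.0
tcp_pos: [0.4748, -0.1715, 0.1408]
ee_rot: [180.0, -0.0, 25.4]
force: [0.4, 0.7, 0.9]
opening: 0.0851
```

Run:
```python
from h import *
s=env.state();print(s["tcp_pos"],s["ee_rot"],s["force"])
im=env.grab_frame("side")[:,:,::-1];print(proj("side",s["tcp_pos"]))
cv2.imwrite("pics/side2.png",cv2.resize(im[180:300,250:410],None,fx=4,fy=4,interpolation=2))
```

```text
[ 0.47483829 -0.17147828  0.1407591 ] [ 1.79963416e+02 -3.56309367e-02  2.54249275e+01] [0.41460014 0.69564644 0.94765193]
(np.float64(329.5988007390461), np.float64(208.84744174412833))
```

View pics/side2.png

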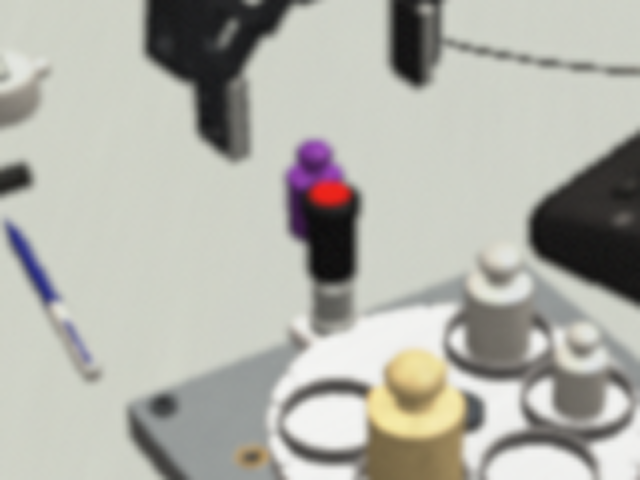

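arm_command --series '[0, -0.0015, 0.008, 0, 0.0005, -0.0025, 0.022, 0, 0.0005, -0.0025, 0.038, 0, 0.0005, -0.0025, 0.053, 0, 0.0005, -0.0025, 0.063, 0, 0.0005, -0.0025, 0.067, 0, 0.0005, -0.0025, 0.067, 0, 0.0005, -0.0025, 0.067, 0]'

```text
time_s: 3.85
tcp_pos: [0.4742, -0.1689, 0.0736]
ee_rot: [180.0, -0.0, 25.4]
force: [0.3, 0.1, 0.5]
opening: 0.0854
```

Run:
```python
from h import *
s=env.state();print(s["tcp_pos"],s["ee_rot"],s["force"])
im=env.grab_frame("side")[:,:,::-1];print(proj("side",s["tcp_pos"]))
cv2.imwrite("pics/side3.png",cv2.resize(im[180:300,250:410],None,fx=4,fy=4,interpolation=2))
```

```text
[ 0.474178   -0.16890626  0.0736468 ] [ 1.79978415e+02 -2.43272866e-02  2.54318588e+01] [0.25075265 0.13659428 0.51941444]
(np.float64(331.86105708524065), np.float64(241.98094847521304))
```

View pics/side3.png

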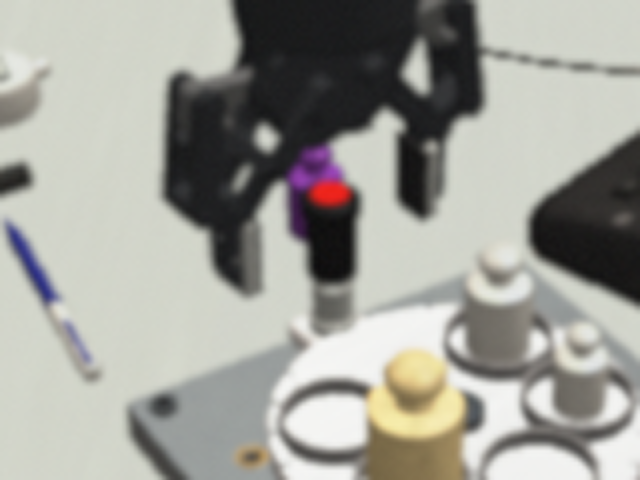

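arm_command --series '[0, 0, 0, 0, 0, 0, 0, 0, 0, 0, 0, 0, 0, 0, 0, 0, 0, 0, 0, 0, 0, 0, 0, 0, 0, 0, 0, 0, 0, 0, 0, 0]' --jaw 0.0 --grip_force 60

```text
time_s: 4.7
tcp_pos: [0.474, -0.1689, 0.0736]
ee_rot: [180.0, -0.0, 25.4]
force: [-1.4, 0.5, 5.9]
opening: 0.0241
```

arm_command --series '[0, 0, -0.002, 0, 0, 0, -0.005, 0, 0, 0, -0.008, 0, 0, 0, -0.011, 0, 0, 0, -0.0125, 0, 0, 0, -0.0125, 0, 0, 0, -0.0125, 0]'

```text
time_s: 5.4
tcp_pos: [0.4737, -0.1687, 0.0856]
ee_rot: [-180.0, 0.0, 25.4]
force: [2.8, 0.8, -13.4]
opening: 0.0237
```

Run:
```python
from h import *
s=env.state();print(s["tcp_pos"],s["ee_rot"],s["force"],s["opening"])
im=env.grab_frame("side")[:,:,::-1];print(proj("side",s["tcp_pos"]))
cv2.imwrite("pics/side4.png",cv2.resize(im[180:300,250:410],None,fx=4,fy=4,interpolation=2))
```

```text
[ 0.47374295 -0.16870462  0.08561042] [-1.79976109e+02  9.87965572e-03  2.54346968e+01] [  2.81308176   0.79447781 -13.39612913] 0.023719302055025312
(np.float64(331.7929870603442), np.float64(236.06666702315098))
```

View pics/side4.png

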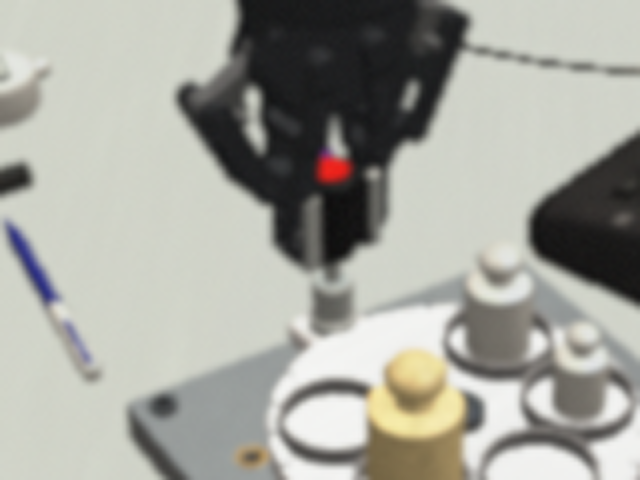

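arm_command --series '[0, 0.0015, 0, -0.0175, 0.0002, 0.0052, 0, -0.0611, 0.0005, 0.0089, 0, -0.1047, 0.0009, 0.0126, 0, -0.1484, 0.0016, 0.0162, 0, -0.192, 0.0023, 0.0198, 0, -0.2356, 0.0033, 0.0234, 0, -0.2793, 0.0044, 0.027, 0, -0.3229, 0.0056, 0.0305, 0, -0.3665, 0.0071, 0.0339, 0, -0.4102]'

```text
time_s: 6.45
tcp_pos: [0.4946, -0.196, 0.0855]
ee_rot: [-179.9, -0.0, 49.1]
force: [2.1, 3.7, -13.0]
opening: 0.0242
```

```bash
cat > st.py <<'E'
from h import *
s=env.state();p=s["tcp_pos"];d=p[:2]-[.5511,-.132]
a=np.arctan2(d[1],d[0]);R=np.array([np.cos(a),np.sin(a)]);T=np.array([-R[1],R[0]])
print(s["time_s"],p.round(4),"yaw",s["ee_rot"].round(2),"r",np.hypot(*d).round(4),"ang",np.degrees(a).round(2),"Frad",(s["force"][:2]@R).round(1),"Ftan",(s["force"][:2]@T).round(1),"Fz",s["force"][2].round(1),"open",s["opening"].round(4))
E
python3 st.py
```

```text
Traceback (most recent call last):
  File "st.py", line 4, in <module>
    print(s["time_s"],p.round(4),"yaw",s["ee_rot"].round(2),"r",np.hypot(*d).round(4),"ang",np.degrees(a).round(2),"Frad",(s["force"][:2]@R).round(1),"Ftan",(s["force"][:2]@T).round(1),"Fz",s["force"][2].round(1),"open",s["opening"].round(4))
                                                                                                                                                                                                                            ^^^^^^^^^^^^^^^^^^
AttributeError: 'float' object has no attribute 'round'
```

arm_command --series '[0.0001, 0.003, 0, -0.0349, 0.0005, 0.0089, 0, -0.1047, 0.0009, 0.0126, 0, -0.1484, 0.0016, 0.0162, 0, -0.192, 0.0023, 0.0198, 0, -0.2356, 0.0033, 0.0234, 0, -0.2793, 0.0044, 0.027, 0, -0.3229, 0.0056, 0.0305, 0, -0.3665, 0.0071, 0.0339, 0, -0.4102, 0.0071, 0.0339, 0, -0.4102]'

```text
time_s: 7.45
tcp_pos: [0.5251, -0.2131, 0.0854]
ee_rot: [-180.0, -0.0, 72.5]
force: [1.6, 2.4, -14.2]
opening: 0.0239
```

```bash
sed -i 's/s\["opening"\].round(4)/round(s["opening"],4)/' st.py; python3 st.py
python3 - <<'E'
from h import *
im=env.grab_frame("side")[:,:,::-1]
cv2.imwrite("pics/side5.png",cv2.resize(im[200:350,270:470],None,fx=3.8,fy=3.8,interpolation=2))
E
```

```text
7.45 [ 0.5251 -0.2131  0.0854] yaw [-1.7996e+02 -4.0000e-02  7.2500e+01] r 0.0852 ang -107.77 Frad -2.8 Ftan 0.8 Fz -14.2 open 0.0239
```

View pics/side5.png

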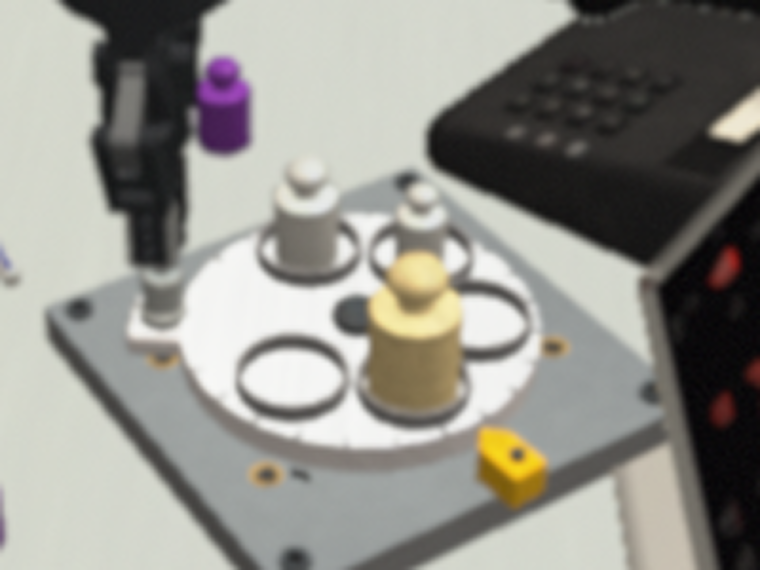

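arm_command --series '[0.0001, 0.0022, 0, -0.0262, 0.0001, 0.0044, 0, -0.0524, 0.0003, 0.0067, 0, -0.0785, 0.0003, 0.0067, 0.001, -0.0785, 0.0003, 0.0067, 0.002, -0.0785, 0.0003, 0.0067, 0.003, -0.0785, 0.0003, 0.0067, 0.003, -0.0785]'

```text
time_s: 8.2
tcp_pos: [0.5317, -0.215, 0.0828]
ee_rot: [180.0, -0.0, 76.9]
force: [1.2, 3.9, -11.6]
opening: 0.0241
```

```bash
python3 st.py
```

```text
8.2 [ 0.5317 -0.215   0.0828] yaw [ 1.7998e+02 -1.0000e-02  7.6930e+01] r 0.0852 ang -103.13 Frad -4.1 Ftan 0.3 Fz -11.6 open 0.0241
```

arm_command --series '[0, 0, 0, 0, 0, 0, 0, 0, 0, 0, 0, 0, 0, 0, 0, 0]' --jaw 0.03 --grip_force 20

```text
time_s: 8.6
tcp_pos: [0.5319, -0.2158, 0.0835]
ee_rot: [179.9, 0.1, 76.9]
force: [-0.7, 0.4, 0.9]
opening: 0.0302
```

```bash
python3 st.py
python3 - <<'E'
from h import *
im=env.grab_frame("side")[:,:,::-1]
cv2.imwrite("pics/side6.png",cv2.resize(im[200:320,270:370],None,fx=5,fy=5,interpolation=2))
E
```

```text
8.6 [ 0.5319 -0.2158  0.0835] yaw [1.7992e+02 5.0000e-02 7.6890e+01] r 0.086 ang -102.91 Frad -0.3 Ftan -0.8 Fz 0.9 open 0.0302
```

View pics/side6.png

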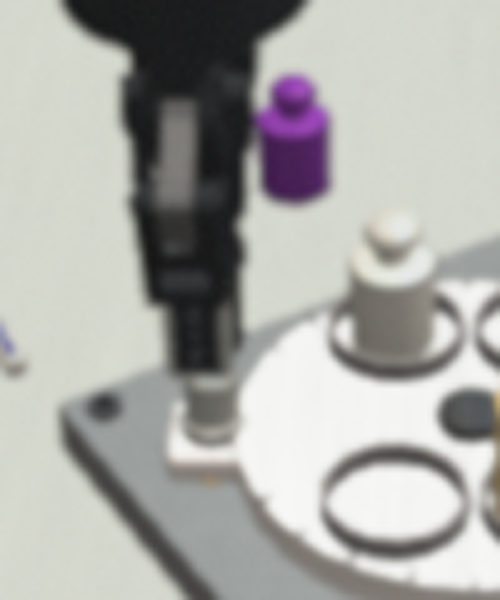

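arm_command --series '[0, 0.001, 0, -0.012, 0, 0.002, 0, -0.024, 0.0001, 0.003, 0, -0.035, 0.0001, 0.0035, 0, -0.041, 0.0001, 0.004, 0, -0.047, 0.0001, 0.0045, 0, -0.053]'

```text
time_s: 9.25
tcp_pos: [0.5341, -0.2154, 0.0825]
ee_rot: [-179.8, 0.0, 80.0]
force: [-7.2, 2.6, 5.3]
opening: 0.0299
```

```bash
python3 st.py
```

```text
9.25 [ 0.5341 -0.2154  0.0825] yaw [-179.77    0.     80.01] r 0.0852 ang -101.5 Frad -1.1 Ftan -7.6 Fz 5.3 open 0.0299
```

arm_command --series '[0, 0.0005, 0, -0.006, 0, 0.001, 0, -0.012, 0, 0.0015, 0, -0.018]'

```text
time_s: 9.55
tcp_pos: [0.5345, -0.2153, 0.0823]
ee_rot: [-179.6, -0.0, 81.0]
force: [-10.2, 3.6, 8.0]
opening: 0.0299
```

```bash
python3 st.py
```

```text
9.55 [ 0.5345 -0.2153  0.0823] yaw [-179.64   -0.     81.05] r 0.085 ang -101.3 Frad -1.6 Ftan -10.7 Fz 8.0 open 0.0299
```

arm_command --series '[0, 0, -0.001, 0, 0, 0, -0.0015, 0, 0, 0, -0.0015, 0]'

```text
time_s: 9.85
tcp_pos: [0.5355, -0.2158, 0.0832]
ee_rot: [-179.8, -0.0, 81.0]
force: [-5.0, 1.3, -2.9]
opening: 0.0298
```

```bash
python3 st.py
python3 - <<'E'
from h import *
im=env.grab_frame("side")[:,:,::-1]
cv2.imwrite("pics/side7.png",cv2.resize(im[200:320,270:370],None,fx=5,fy=5,interpolation=2))
E
```

```text
9.85 [ 0.5355 -0.2158  0.0832] yaw [-1.7976e+02 -2.0000e-02  8.1020e+01] r 0.0853 ang -100.53 Frad -0.4 Ftan -5.1 Fz -2.9 open 0.0298
```

View pics/side7.png

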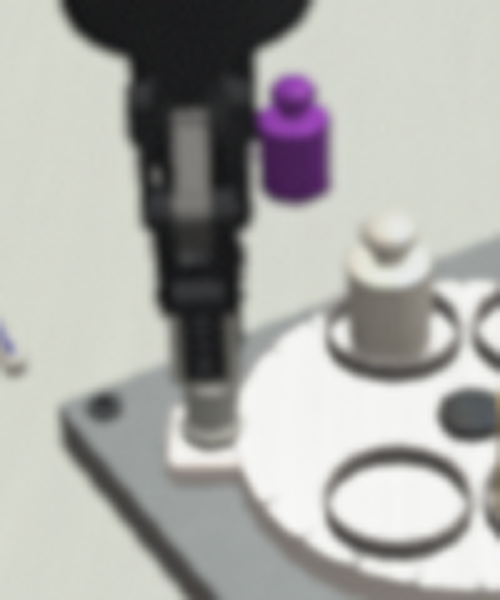

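arm_command --series '[0, 0.0005, -0.0002, -0.006, 0, 0.001, -0.0003, -0.012, 0, 0.0015, -0.0005, -0.018]'

```text
time_s: 10.2
tcp_pos: [0.5386, -0.2166, 0.0843]
ee_rot: [-179.9, -0.0, 82.1]
force: [-0.8, -0.0, -1.4]
opening: 0.0301
```

```bash
python3 st.py
```

```text
10.2 [ 0.5386 -0.2166  0.0843] yaw [-1.7995e+02 -1.0000e-02  8.2060e+01] r 0.0855 ang -98.41 Frad 0.1 Ftan -0.8 Fz -1.4 open 0.0301
```

arm_command --series '[0, 0.0005, 0, -0.006, 0, 0.001, 0, -0.012]'

```text
time_s: 10.4
tcp_pos: [0.539, -0.2165, 0.0844]
ee_rot: [-179.9, -0.0, 82.7]
force: [-5.9, 0.1, -1.9]
opening: 0.0298
```

```bash
python3 st.py
python3 - <<'E'
from h import *
im=env.grab_frame("side")[:,:,::-1]
cv2.imwrite("pics/side8.png",cv2.resize(im[200:320,270:370],None,fx=5,fy=5,interpolation=2))
E
```

```text
10.4 [ 0.539  -0.2165  0.0844] yaw [-1.7988e+02 -1.0000e-02  8.2740e+01] r 0.0854 ang -98.13 Frad 0.7 Ftan -5.8 Fz -1.9 open 0.0298
```

View pics/side8.png

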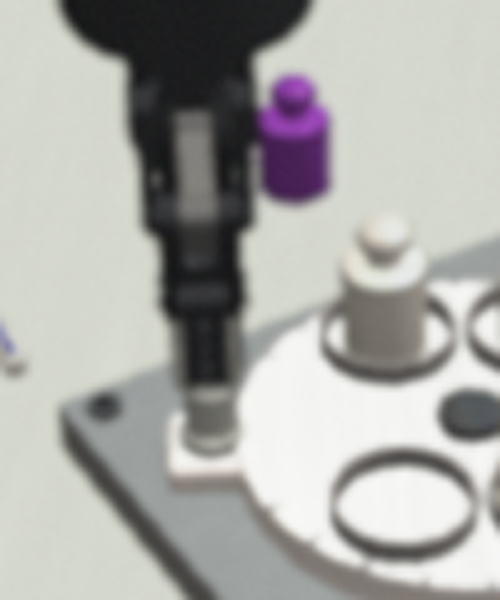

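arm_command --series '[0, 0.0005, 0, -0.006, 0, 0.001, -0.0003, -0.012, 0, 0.001, -0.0003, -0.012]'

```text
time_s: 10.75
tcp_pos: [0.5392, -0.2164, 0.0844]
ee_rot: [-179.8, -0.0, 83.4]
force: [-7.2, 1.9, -2.3]
opening: 0.0303
```

```bash
python3 st.py
```

```text
10.75 [ 0.5392 -0.2164  0.0844] yaw [-1.7978e+02 -2.0000e-02  8.3430e+01] r 0.0852 ang -98.04 Frad -0.9 Ftan -7.4 Fz -2.3 open 0.0303
```

arm_command --series '[0, 0.0005, 0, 0, 0, 0.001, -0.0003, 0, 0, 0.0015, -0.0003, 0]'

```text
time_s: 11.05
tcp_pos: [0.5394, -0.2165, 0.0843]
ee_rot: [-179.6, -0.0, 83.4]
force: [-10.3, 3.6, -1.4]
opening: 0.0299
```

```bash
python3 st.py
```

```text
11.05 [ 0.5394 -0.2165  0.0843] yaw [-1.7964e+02 -1.0000e-02  8.3410e+01] r 0.0853 ang -97.88 Frad -2.2 Ftan -10.7 Fz -1.4 open 0.0299
```

arm_command --series '[0, -0.002, 0, 0, 0, -0.004, 0, 0, 0, -0.0065, 0, 0, 0, -0.0065, 0, 0]'

```text
time_s: 11.45
tcp_pos: [0.5369, -0.2164, 0.086]
ee_rot: [179.9, 0.0, 83.4]
force: [0.2, 0.6, 0.4]
opening: 0.0302
```

arm_command --series '[0, 0, 0, 0, 0, 0, 0, 0, 0, 0, 0, 0, 0, 0, 0, 0]' --jaw 0.07

```text
time_s: 11.85
tcp_pos: [0.5361, -0.2162, 0.0855]
ee_rot: [180.0, -0.0, 83.4]
force: [-0.2, -1.0, 1.1]
opening: 0.07
```

```bash
python3 st.py
python3 - <<'E'
from h import *
print(proj("side",(.5363,-.2162,.104)),proj("side",(.5363,-.2162,.112)))
im=env.grab_frame("side")[:,:,::-1]
cv2.imwrite("pics/side9.png",cv2.resize(im[200:320,260:360],None,fx=5,fy=5,interpolation=2))
E
```

```text
11.85 [ 0.5361 -0.2162  0.0855] yaw [179.98  -0.    83.41] r 0.0855 ang -100.09 Frad 1.0 Ftan -0.0 Fz 1.1 open 0.07
(np.float64(309.40489644481477), np.float64(252.40570059242606)) (np.float64(309.1755295798277), np.float64(248.27122804313223))
```

View pics/side9.png

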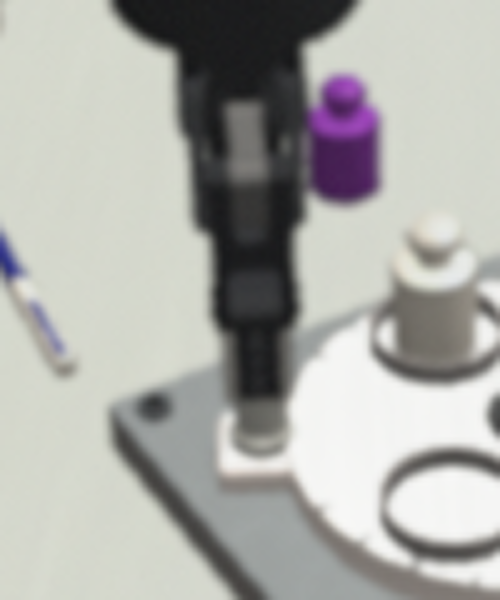

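Fingers are around but clear of the knob (force ≈ 0). Rise straight up to see the knob.

arm_command --series '[0, 0, -0.003, 0, 0, 0, -0.012, 0, 0, 0, -0.03, 0, 0, 0, -0.05, 0, 0, 0, -0.07, 0, 0, 0, -0.09, 0, 0, 0, -0.108, 0, 0, 0, -0.118, 0, 0, 0, -0.12, 0, 0, 0, -0.12, 0]'

```text
time_s: 12.9
tcp_pos: [0.5358, -0.2163, 0.2054]
ee_rot: [180.0, 0.0, 83.4]
force: [0.2, 0.1, -1.0]
opening: 0.07
```

```bash
python3 st.py
python3 - <<'E'
from h import *
im=env.grab_frame("side")[:,:,::-1]
cv2.imwrite("pics/side10.png",cv2.resize(im[200:350,260:460],None,fx=3.8,fy=3.8,interpolation=2))
im=im.astype(int);m=(im[...,2]>170)&(im[...,1]<80)&(im[...,0]<80)
v,u=np.nonzero(m);k=(u>290)&(u<330)&(v>220)&(v<280);print(u[k].mean(),v[k].mean(),k.sum())
im=env.grab_frame("top")[:,:,::-1]
cv2.imwrite("pics/top10.png",im)
E
```

```text
12.9 [ 0.5358 -0.2163  0.2054] yaw [1.80e+02 1.00e-02 8.34e+01] r 0.0856 ang -100.28 Frad -0.1 Ftan 0.2 Fz -1.0 open 0.07
310.468085106383 253.27659574468086 47
```

View pics/side10.png

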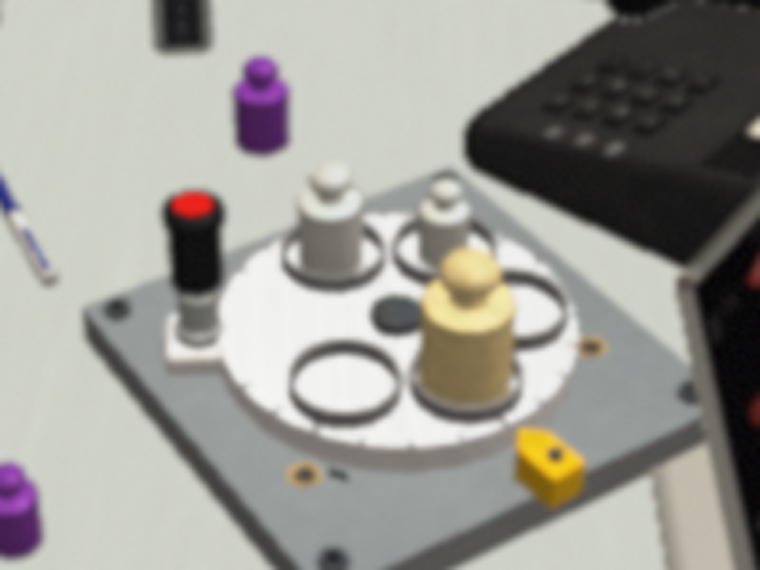

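Run:
```python
from h import *
for f,pt in(("side0",(.4743,-.1689,.104)),("side10",None)):
    if pt is None: im=env.grab_frame("side")[:,:,::-1]; pt=(.5363,-.2162,.104)
    else: im=cv2.imread(f"pics/{f}.png")
    im=im.astype(int);w=np.clip(im[...,2]-np.maximum(im[...,1],im[...,0])-40,0,None).astype(float)
    u,v=map(int,proj("side",pt));s=w[v-9:v+10,u-9:u+10];V,U=np.mgrid[v-9:v+10,u-9:u+10]
    c=np.array([(s*U).sum(),(s*V).sum()])/s.sum();print(c-np.array(proj("side",pt)))
```

```text
[0.52757295 0.68760817]
[0.85858584 0.99106366]
```

View pics/top10.png

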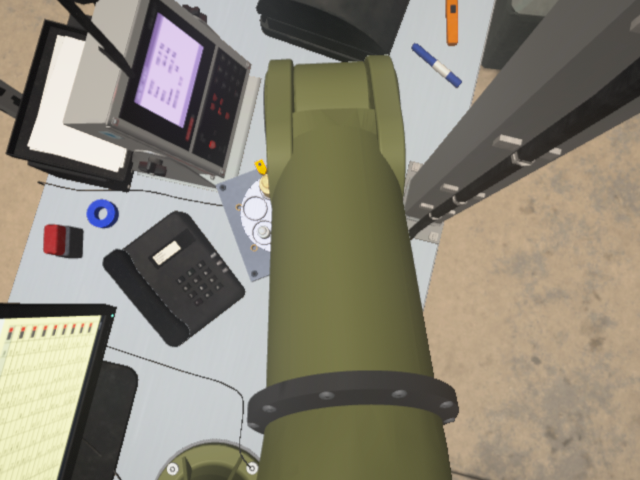

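The disc's residual from its home position matches the start residual to within 0.35 px (under 1 mm), and 8 mm of lift would show as 4 px. So the plunger is home, and the brass weight stands at the pointer. The robot is clear, so I'm handing in.

```bash
python3 -c "
from cell import env
print(env.sign_off())"
```

```text
the job is handed in; nothing more can be done
None
```

The turntable is indexed with the brass weight in front of the pointer and the plunger home in its hole. I handed the job in at about 13 s of the 42 s; it reported no verdict.

**What I did**
- I gripped the knob, drew the plunger about 12 mm up, and turned the table about 50° counterclockwise, stopping just short of the hole.
- I then loosened the jaws so the spring alone pushed the pin, and nudged the knob sideways until the pin dropped in.
- Finally I opened the gripper and rose clear of everything.

**Forces**
- The largest sideways force I read was about 11 N.
- While nudging, friction on the pad pressed the knob down with up to 8 N for a moment. I raised the tool slightly and this went away.

**Last checks**
- **Pin captured:** it held against about 11 N sideways, with the knob at roughly −100°, matching the hole measured at −99.9°.
- **Plunger home:** in the side picture the red disc stands at its home height to within about 1 mm.
- **Weights:** all three stand upright in their nests in that picture. The brass weight should be about 3 mm beside the station, worked out from the hole angle and pointer direction.
- **Not confirmed from above:** the arm hid most of the table in the last top view, so I could not measure the brass weight's final position there.

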